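Couple the scrub-tester carriage to its drive rod

TASK

Couple the scrub tester's carriage to its drive: push the carriage along its guide rods up to the drive fork until its tongue bottoms in the fork, then take the square-handled coupling pin from the bench and slide it level, from the robot's side, through all three eyes (fork cheek, tongue, fork cheek) until the shoulder of its handle is home against the fork. Leave the pin there, and do not disturb the film applicator, paint brush and marker pen lying about.

Things in the scene. Friction and masses are not known exactly. Their poses are not given: they have to be found in the camera images.
- tester: Fixed bench-top scrub tester, 480 x 156 mm; white drive housing (from x = +126 mm, top 135 mm above the bench) at its left end, aluminium end bracket (63 mm high) at its right. Origin: centre of the underside, on the bench. x runs along the guide rods to the drive (roughly to the robot's left), y across, towards the robot, z up. Guide rods 12 mm thick at y = +-58 mm, 52 mm above the bench.
- carriage (a joint): Slide of the aluminium carriage (100 mm long, 150 mm wide, deck top 72 mm above the bench) along tester +x, in m; 0 = far from the drive, limit 0.12. Some 3 N move it, and it stays where it is left. It stops where the nose of its tongue meets the bottom of the fork's slot; the eyes are then in line. It starts 30 to 115 mm short of that.
- tongue_eye (a point): Centre of the eye in the carriage's tongue, 90 mm above the bench. The tongue is an upright steel plate, 14 mm thick (along y) and 34 mm high, with a 14 mm hole along tester y; its nose is 17 mm ahead of the eye. Axes parallel to the tester's.
- post_back (a point): Middle of the back face (away from the drive) of the upright aluminium post on the carriage deck, the face to push on, 96 mm above the bench. The face is 44 mm wide (y) and reaches from 72 mm (the deck) to 116 mm above the bench. Behind it 68 mm of deck lie free, but for two 12 mm high thumb nuts, 36 mm behind the face and 40 mm to either side of the middle.
- drive_fork (a joint): Where the drive rod happened to stop along tester +x, in m (-0.015 to 0.015). Its gearbox holds it against 100 N. (Near this end of the tester two stacked jars stand 0.21 m high; and the fixed grey sheet-metal stand at the robot's left front, 0.1 to 0.37 m ahead of the base, 0.045 to 0.52 m to the left and up to 0.45 m high, is to be kept clear of with the elbow too.)
- fork_eye (a point): Centre of the steel drive fork's eye, 90 mm above the bench, midway between its two cheeks. Each cheek is an upright plate 34 x 34 mm, from 10 to 20 mm to either side of this point along y, with a 14 mm hole along tester y (1 mm chamfer). The slot between them is 20 mm wide, its bottom 17 mm beyond the eye. Axes parallel to the tester's.
- pin: Loose steel coupling pin, 0.16 kg: square handle 16 x 16 x 60 mm with dark grooves, then a round shank 12 mm thick and 60 mm long, its last 10 mm tapering to a 5 mm nose. Origin: on the axis at the shoulder between handle and shank; x along the shank to the nose, z up; the handle spans x = -60 to 0 mm. It lies level on its handle right of the tester, axis 8 mm above the bench, nose away from the robot.
- pin_tip (a point): End of the pin's nose, on its axis, 60 mm from the shoulder.
- applicator: bare steel film applicator bar, 34 x 103 x 26 mm, lying on the bench between robot and tester
- paint_brush: flat paint brush with wooden handle, 206 mm long, lying to the right of the pin
- marker_pen: marker pen, white with a black cap, 130 mm long, lying at the right, nearer the robot than the pin

How it is judged:
By the outcome, as a careful person would: the job done as asked, in the order asked, and still so for the second after the job is handed in, with the robot touching nothing.
It also fails if it takes over 72 s, if anything falls off the work surface, if the arm or the gripper's body presses on something with over 40 N, if the wrist force passes 120 N, or if a joint passes its speed limit or range.

ROBOT

A 7-joint arm with a two-finger parallel gripper is mounted at the origin on the work surface; the furniture and walls round the work are solid. World frame = base frame: x ahead of the robot, y to its left, z up, the work surface at z = 0. Lengths are in m, angles in rad, forces in N, time in s.
With the tool pointing down it reaches from about 0.4 to 0.85 m from the base axis. Payload 10.4 kg.
Tool frame: the origin (TCP) lies between the finger pads; the fingertips stand 17 mm ahead of it and the grasp point (between the pads) lies 2 mm behind it; z points along the fingers, y is the line along which they close (so a half turn about z gives the same grasp; the last joint's range is limited). The gripper opens to 85 mm and grips with 20 to 120 N. Pads are 22 mm wide; open, the fingers measure 114 mm over their backs; the gripper's body (76 mm by 85 mm) begins 54 mm behind the grasp point. The pads swing forward as they close: fully open they stand 13 mm farther back than shut.
Start: joints at [1.223, 0.332, -0.065, 1.46, 0.022, 1.35, -0.088], TCP at [0.199, -0.592, 0.248] pointing down, gripper open.
Joint ranges: [-2.6, 2.6], [-0.5, 2.12], [-1.47, 1.34], [0.16, 2.42], [-1.27, 4.41], [0.06, 2.06], [-2.6, 2.6]. Speed limits (rad/s): [2.22, 2.22, 2.79, 2.79, 3.14, 3.14, 3.14].

INTERFACE

Orientations are given as a unit quaternion [x, y, z, w].
In Python, from workcell import readout, imaging, manip gives the robot as it stands. The module is installed in compiled form; this text tells all that it offers.
- The arm moves only by the shell command python3 -m crank 'ROWS' [OPENING] [FORCE]. ROWS is JSON, a list of rows, each a list of 4 numbers: the shift along the tool's x, y, z as a fraction of full scale, then the turn about the tool's z as a fraction of full scale. In form: [[x, y, z, yaw], ...]. A call has 1 to 5 rows; each row is the pose to reach, as a shift and turn from the pose commanded when the call began, along the tool's axes at that moment; what a row does not reach only later rows make up. Full scale, the value 1, is 400 mm for a shift and 60 degrees for a turn. A row lasts 1/12 s, in which the tool goes at most 41.7 mm and 7.16 degrees, less where a joint would pass 70% of its speed; a pose out of reach is approached as far as the arm can. A call with a number of a shift or a turn outside -1 to 1 is refused whole. A call with a gripper value outside its range is refused whole. OPENING is the gripper command: -1 is shut, 1 is fully open, values between are in proportion, set as the call begins (- or left out, the last holds). The fingers move at their own pace and stop on an object; FORCE is the grip in N (left out, the last holds). Time passes only in rows, so rows that repeat a pose let the fingers close. It gives the time, the measured TCP pose, the force, the opening and the grip force at its end, in the units of the state.
- readout.get_obs(): the state, without advancing time (a new reading comes with each control period).
- imaging.camera(name): name is "scene" or "top" or "wrist"; returns a dict with "color" (480x640x3 uint8, red, green, blue), "fx", "fy", "cx", "cy" (pixels), "rvec" (rotation vector, rad) and "tvec" (3), from world to camera coordinates, as OpenCV has them. Camera axes: x right, y down, z forward; pixel columns grow to the right and rows downward; lengths in m; the calibration is good to about 2 mm. The wrist camera is an equidistant fisheye: a pixel r from the principal point sees the ray r / f radians off the axis. A picture is of the moment at which its call begins. There is no depth.
- manip.hand_in(): hands the job in; it is judged then, once.
The state is a dict: "clock": time; "joint_pos": joint angles; "joint_velocities": joint speeds; "tau": joint torques, N m; "position": TCP position; "ee_rot": TCP orientation; "ft_force": force on the tool from outside, world axes, zero at the start; "torque": the same for the moment, N m; "grip_width": opening from 0.0 (shut) to 1.0 (fully open); "grasp_force": force on a finger pad.
Only numpy, scipy, OpenCV 4.12 (cv2) and the standard library are available. Lean on these libraries where they do the work, as an engineer would, in place of code of your own. Each camera call takes 0.05 s, during which the arm holds its last target. There are 200 camera calls.

## Working session

There is one attempt and no reset: what is moved stays moved. The work goes in short steps, Python scripts to look and compute and a shell command to move; the robot and the scene stay as the last step left them, time stands still between calls to the robot, and variables do not carry over. Pictures are saved under pics/ and viewed, at most 13 in all, crops included, and the job is handed in when it is done.

```bash
mkdir -p pics
cat > h.py <<'E'
import numpy as np,cv2
from scipy.spatial.transform import Rotation as R
from workcell import readout,imaging,manip
def cam(n,save=None):
    c=imaging.camera(n)
    if save: cv2.imwrite('pics/'+save,c['color'][:,:,::-1])
    return c
def ray(c,u,v,n):
    Rm=cv2.Rodrigues(np.array(c['rvec'],float))[0];t=np.array(c['tvec'],float).ravel()
    x=(u-c['cx'])/c['fx'];y=(v-c['cy'])/c['fy']
    if n=='wrist':
        r=np.hypot(x,y);s=np.sin(r)/r if r>1e-9 else 1;d=np.array([x*s,y*s,np.cos(r)])
    else: d=np.array([x,y,1.])
    return -Rm.T@t,Rm.T@d
def onz(c,u,v,z,n):
    o,d=ray(c,u,v,n);return o+d*(z-o[2])/d[2]
def tri(a,b):
    (o1,d1),(o2,d2)=a,b
    d1=d1/np.linalg.norm(d1);d2=d2/np.linalg.norm(d2)
    s=np.linalg.lstsq(np.c_[d1,-d2],o2-o1,rcond=None)[0]
    p,q=o1+s[0]*d1,o2+s[1]*d2;return (p+q)/2,np.linalg.norm(p-q)
def proj(c,p):
    return cv2.projectPoints(np.array([p],float),np.array(c['rvec'],float),np.array(c['tvec'],float),np.array([[c['fx'],0,c['cx']],[0,c['fy'],c['cy']],[0,0,1]]),None)[0].ravel()
E
python3 - <<'E'
from h import *
import pickle
d={n:cam(n,n+'0.png') for n in('scene','top','wrist')}
pickle.dump(d,open('c0.pkl','wb'))
for n in d: print(n,[d[n][k] for k in('fx','cx','cy')],ray(d[n],d[n]['cx'],d[n]['cy'],n))
print(readout.get_obs())
E
```

```text
scene [515.4121590787729, 313.72913560924815, 235.04251659668418] (array([ 0.99432167, -0.95125602,  0.4780925 ]), array([-0.56592941,  0.70845189, -0.42168688]))
top [436.1240782897847, 316.57121821596263, 240.93105049687426] (array([ 0.39851171, -0.29566151,  0.92229595]), array([ 0.06766728,  0.00962178, -0.99766155]))
wrist [371.64829954431775, 313.75626045189256, 241.50325542954104] (array([ 0.27895829, -0.56522315,  0.37278617]), array([-0.30886985, -0.10321843, -0.94548684]))
{'clock': 0.15, 'joint_pos': array([ 1.22338487,  0.3327365 , -0.06469779,  1.46072299,  0.02160274,
        1.34990189, -0.08850954]), 'joint_velocities': array([-5.46504425e-05, -3.13265862e-03, -1.21275433e-04, -3.56320554e-03,
        2.59256356e-04,  6.47479501e-04, -4.54408807e-05]), 'tau': array([ 9.02522079e-04, -6.25829816e+01,  4.92851925e-02, -3.91851532e+01,
        1.63821224e-02,  7.53048778e-03, -2.31858070e-05]), 'position': array([ 0.19937375, -0.59207675,  0.2477047 ]), 'ee_rot': array([ 9.86840575e-01,  1.61695364e-01, -1.10635101e-04, -5.25152563e-04]), 'ft_force': array([-0.52066112, -0.59492422,  0.13480008]), 'torque': array([-0.05726152,  0.05500396, -0.01730511]), 'grasp_force': 0.0, 'grip_width': 1.0014192249526066}
```

View pics/top0.png

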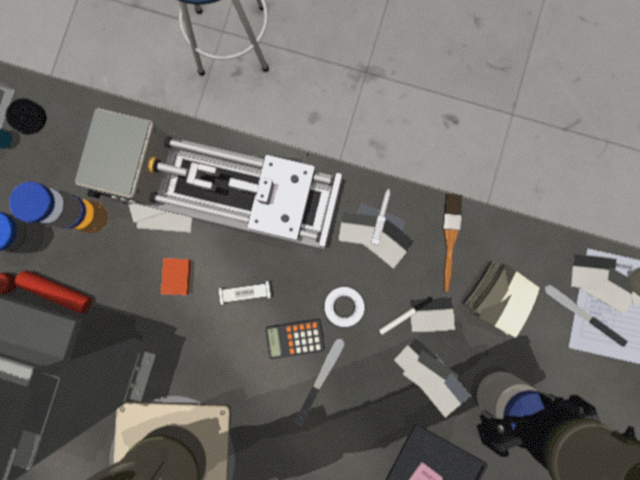

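View pics/scene0.png

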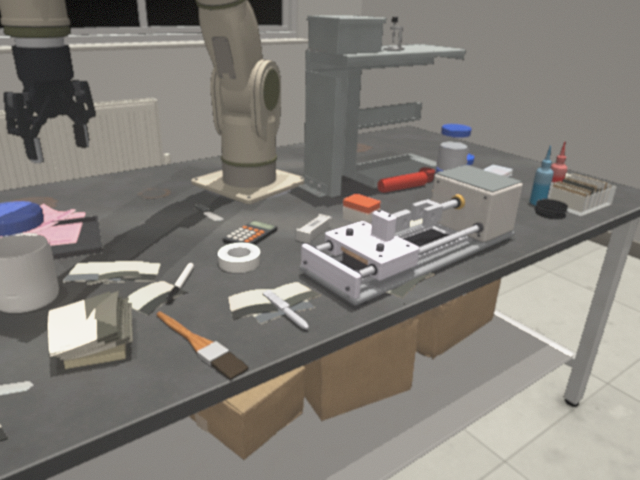

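Run:
```python
from h import *
a=cv2.imread('pics/top0.png')
cv2.imwrite('pics/t1.png',cv2.resize(a[125:260,140:345],None,fx=3.9,fy=3.9,interpolation=cv2.INTER_CUBIC))
b=cv2.resize(a[180:255,325:425],None,fx=5,fy=5,interpolation=cv2.INTER_CUBIC)
s=cv2.imread('pics/scene0.png')
c=cv2.resize(s[275:335,225:320],None,fx=5,fy=5,interpolation=cv2.INTER_CUBIC)[:, :300*5//5+0]
cv2.imwrite('pics/t2.png',b)
```

```text
(no output)
```

View pics/t1.png

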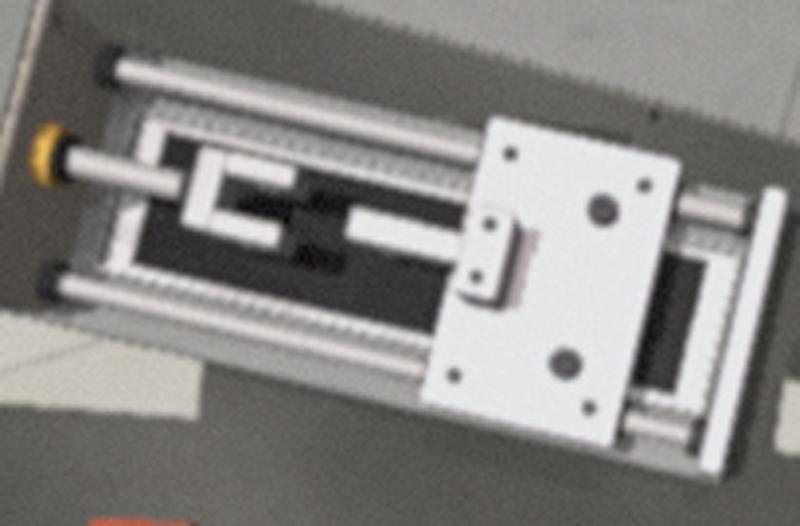

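View pics/t2.png

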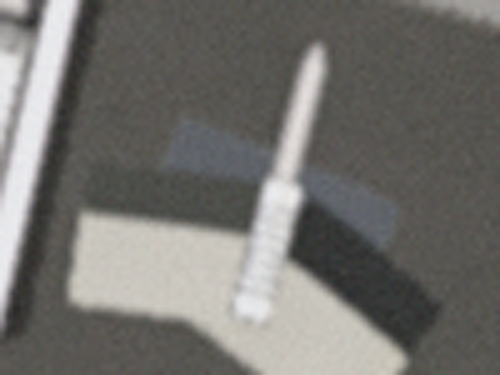

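Run:
```python
from h import *
import pickle
c=pickle.load(open('c0.pkl','rb'))['top']
T=lambda u,v,z:onz(c,140+u/3.9,125+v/3.9,z,'top')
P=lambda u,v,z:onz(c,325+u/5,180+v/5,z,'top')
k=[T(490,118,.072),T(680,160,.072),T(613,445,.072),T(422,400,.072)]
print('deck',np.round(k,4),[np.linalg.norm(k[i]-k[(i+1)%4]) for i in range(4)])
ex=(k[0]-k[1]+k[3]-k[2]);ex/=np.linalg.norm(ex);ey=(k[3]-k[0]+k[2]-k[1]);ey/=np.linalg.norm(ey)
a1=np.arctan2(ex[1],ex[0]);a2=np.arctan2(-ey[0],ey[1]);print('ang x',np.degrees(a1),'from y',np.degrees(np.arctan2(ey[1],ey[0])+np.pi/2))
tin=[T(295,178,.107),T(279,236,.107)];ftip=(tin[0]+tin[1])/2
slot=T(213,190,.107);nose=T(347,222,.107);post=T(509,259,.116)
dc=sum(k)/4
for n,p in dict(t0=tin[0],t1=tin[1],fork=ftip,slot=slot,nose=nose,post=post).items():
    q=p-dc;print(n,np.round(p,4),'rel deck',q@ex,q@ey)
n,s,e=P(318,45,.008),P(285,183,.012),P(250,312,.012)
print('pin',n,s,e,np.linalg.norm(n-s),np.linalg.norm(s-e),np.degrees(np.arctan2(n[1]-e[1],n[0]-e[0])))
M=R.from_quat(readout.get_obs()['ee_rot']).as_matrix();print(M)
```

```text
deck [[ 0.6234 -0.1815  0.072 ]
 [ 0.6045 -0.2787  0.072 ]
 [ 0.4587 -0.2494  0.072 ]
 [ 0.4785 -0.1527  0.072 ]] [np.float64(0.09903453757560712), np.float64(0.1486956254524482), np.float64(0.0987786645662998), np.float64(0.14770924491353055)]
ang x 78.68503604615502 from y 258.7165466634835
t0 [ 0.5819 -0.0923  0.107 ] rel deck 0.1288081558810992 -0.01571057893265562
t1 [ 0.5531 -0.0859  0.107 ] rel deck 0.1295259539528711 0.013735340348534752
fork [ 0.5675 -0.0891  0.107 ] rel deck 0.12916705491698513 -0.0009876192920603784
slot [ 0.5748 -0.0526  0.107 ] rel deck 0.16634647814316603 -0.0010491662517466852
nose [ 0.5609 -0.1186  0.107 ] rel deck 0.09893561080272377 -0.0003270137919113895
post [ 0.5434 -0.1991  0.116 ] rel deck 0.01659795048000593 0.0011144901621947833
pin [ 0.5750631  -0.43590451  0.008     ] [ 0.51540167 -0.42255483  0.012     ] [ 0.4607485  -0.40901307  0.012     ] 0.06126744795570362 0.056305845407946975 -13.23761778435854
[[ 9.47709194e-01  3.19134976e-01 -3.88187883e-04]
 [ 3.19135208e-01 -9.47708667e-01  1.00070535e-03]
 [-4.85289439e-05 -1.07226208e-03 -9.99999424e-01]]
```

```bash
python3 -m crank '[[0.1,-0.05,0,0.1],[0.2,-0.1,0,0.2],[0.3,-0.15,0,0.3],[0.4,-0.2,0,0.4],[0.4,-0.2,0,0.4987]]' -1 40
python3 -m crank '[[0,0,0,0],[0,0,0,0]]'
cat >> h.py <<'E'
def plan(x,y,z,yaw):
    "rows units to world target, tool x heading yaw deg"
    o=readout.get_obs();M=R.from_quat(o['ee_rot']).as_matrix()
    d=M.T@(np.array([x,y,z])-o['position'])
    h=np.degrees(np.arctan2(M[1,0],M[0,0]))
    print('t',round(o['clock'],2),'pos',o['position'].round(4),'head',h.round(2),'F',o['ft_force'].round(1),'SHIFT',(d/.4).round(4),'TURN',((h-yaw)/60).round(4),'n',np.linalg.norm(d)/.0417)
E
python3 -c "
from h import *
plan(.5346,-.2432,.16,-11.3)"
```

```text
clock: 0.57
position: [0.3311, -0.46, 0.2483]
ee_rot: [0.995, -0.097, 0.001, -0.001]
ft_force: [0.2, 0.3, 0.3]
grip_width: 0.3
grasp_force: 0.0
clock: 0.73
position: [0.326, -0.4649, 0.2482]
ee_rot: [0.995, -0.097, -0.0, 0.0]
ft_force: [-0.7, -0.9, 0.5]
grip_width: 0.01
grasp_force: 0.0
t 0.73 pos [ 0.326  -0.4649  0.2482] head -11.14 F [-0.7 -0.9  0.5] SHIFT [ 0.4046 -0.6447  0.2204] TURN 0.0027 n 7.600645986592009
```

```bash
python3 -m crank '[[0.08,-0.06,0,0],[0.16,-0.12,0,0],[0.24,-0.18,0,0],[0.3,-0.25,0,0],[0.35,-0.32,0.05,0.0027]]' >/dev/null
python3 -m crank '[[0.02,-0.08,0.05,0],[0.04,-0.16,0.1,0],[0.05,-0.24,0.15,0],[0.054,-0.32,0.17,0],[0.054,-0.325,0.17,0]]' >/dev/null
python3 -m crank '[[0,0,0,0],[0,0,0,0]]'
python3 -c "
from h import *
plan(.5346,-.2432,.1,-11.3);cam('top','top1.png');cam('wrist','w1.png')"
```

```text
clock: 1.73
position: [0.5344, -0.2464, 0.1604]
ee_rot: [0.995, -0.1, -0.0, 0.001]
ft_force: [0.4, -1.1, 0.1]
grip_width: 0.001
grasp_force: 0.0
t 1.73 pos [ 0.5344 -0.2464  0.1604] head -11.51 F [ 0.4 -1.1  0.1] SHIFT [-0.0012 -0.008   0.151 ] TURN -0.0036 n 1.4504135226491601
```

View pics/w1.png

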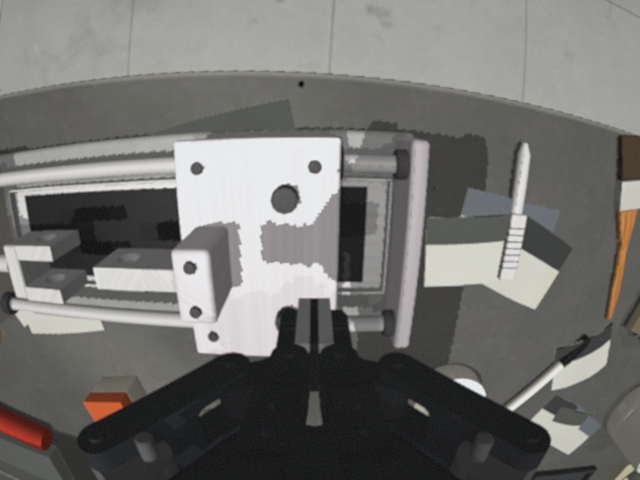

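```bash
python3 -m crank '[[0,0,0.06,0],[0,0,0.12,0],[0,0,0.15,0],[0,0,0.15,0]]' 
python3 -m crank '[[0,-0.02,0,0],[0,-0.04,0,0],[0,-0.055,0,0],[0,-0.065,0,0],[0,-0.075,0,0]]'
python3 -m crank '[[0,-0.01,0,0],[0,-0.025,0,0],[0,-0.04,0,0],[0,-0.055,0,0],[0,-0.065,0,0]]'
python3 -m crank '[[0,-0.015,0,0],[0,-0.03,0,0],[0,-0.045,0,0],[0,-0.055,0,0],[0,-0.06,0,0]]'
```

```text
clock: 2.17
position: [0.533, -0.2451, 0.0977]
ee_rot: [0.995, -0.101, -0.002, -0.0]
ft_force: [-1.1, 0.1, -0.1]
grip_width: 0.001
grasp_force: 0.0
clock: 2.58
position: [0.5416, -0.2141, 0.1012]
ee_rot: [0.995, -0.099, 0.001, 0.0]
ft_force: [0.3, 0.8, 0.7]
grip_width: 0.001
grasp_force: 0.0
clock: 3.0
position: [0.5465, -0.1889, 0.1006]
ee_rot: [0.995, -0.1, 0.0, 0.0]
ft_force: [0.5, -2.7, 2.1]
grip_width: -0.002
grasp_force: 1.6
clock: 3.42
position: [0.5511, -0.1648, 0.1003]
ee_rot: [0.995, -0.099, 0.0, -0.0]
ft_force: [1.6, -3.7, 1.9]
grip_width: 0.0
grasp_force: 1.5
```

```bash
python3 -m crank '[[0,-0.007,0,0],[0,-0.014,0,0],[0,-0.02,0,0],[0,-0.025,0,0],[0,-0.03,0,0]]'|egrep 'pos|ft_'
python3 -m crank '[[0,-0.004,0,0],[0,-0.008,0,0],[0,-0.01,0,0],[0,-0.01,0,0]]'|egrep 'pos|ft_'
```

```text
position: [0.5533, -0.1541, 0.1003]
ft_force: [0.6, -3.9, 0.5]
position: [0.554, -0.1498, 0.1002]
ft_force: [1.0, -2.0, 0.5]
```

```bash
for i in 1; do python3 -m crank '[[0,-0.002,0,0],[0,-0.004,0,0],[0,-0.005,0,0],[0,-0.005,0,0]]'|egrep 'pos|ft_'
python3 -m crank '[[0,-0.002,0,0],[0,-0.004,0,0],[0,-0.005,0,0],[0,-0.005,0,0]]'|egrep 'pos|ft_'; done
```

```text
position: [0.5544, -0.1482, 0.1002]
ft_force: [1.3, -3.4, 0.2]
position: [0.5548, -0.1461, 0.1002]
ft_force: [0.4, -2.4, 0.2]
```

```bash
python3 -m crank '[[0,-0.002,0,0],[0,-0.004,0,0],[0,-0.005,0,0],[0,-0.005,0,0]]'|egrep 'pos|ft_'
python3 -m crank '[[0,-0.002,0,0],[0,-0.004,0,0],[0,-0.005,0,0],[0,-0.005,0,0]]'|egrep 'pos|ft_'
python3 -c "
from h import *
cam('wrist','w2.png')"
```

```text
position: [0.5552, -0.1441, 0.1002]
ft_force: [-0.3, -2.2, 0.0]
position: [0.5553, -0.1437, 0.1003]
ft_force: [-1.9, -6.2, -0.4]
```

View pics/w2.png

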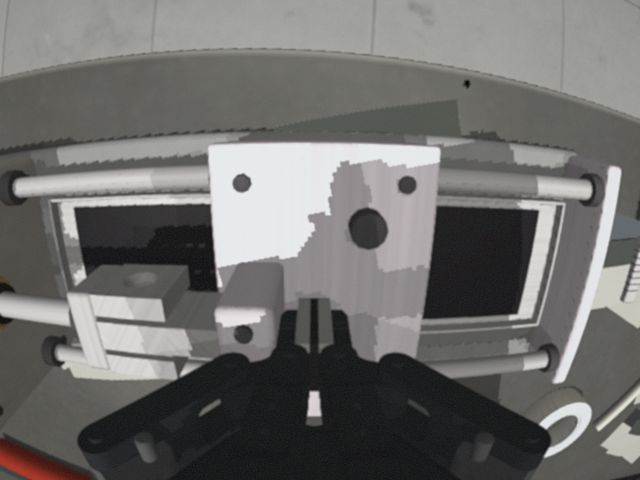

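```bash
python3 -m crank '[[0,-0.002,0,0],[0,-0.004,0,0],[0,-0.005,0,0],[0,-0.005,0,0]]'|egrep 'pos|ft_'
python3 -m crank '[[0,-0.002,0,0],[0,-0.004,0,0],[0,-0.005,0,0],[0,-0.005,0,0]]'|egrep 'pos|ft_'
```

```text
position: [0.5553, -0.1436, 0.1003]
ft_force: [-2.5, -11.7, -0.2]
position: [0.5553, -0.1435, 0.1003]
ft_force: [-4.2, -18.4, 1.6]
```

```bash
python3 -m crank '[[0,0.03,0,0],[0,0.05,-0.05,0],[0,0.06,-0.15,0],[0,0.06,-0.23,0],[0,0.03,-0.25,0]]'|egrep 'pos|ft_'
python3 -m crank '[[-0.03,-0.08,0,0],[-0.06,-0.14,0,0],[-0.08,-0.15,0,0],[-0.08,-0.15,0,0],[-0.08,-0.15,0,0]]'|egrep 'pos|ft_'
python3 -m crank '[[0,0,0,0],[0,0,0,0]]' >/dev/null
python3 -c "
from h import *
import pickle
c=cam('wrist','w3.png');t=cam('top','top3.png');pickle.dump((c,t),open('c3.pkl','wb'))
plan(.5,-.419,.15,-13.2)
a=cv2.imread('pics/w3.png')
from numpy import array
def pr(p):
    Rm=cv2.Rodrigues(np.array(c['rvec'],float))[0];q=Rm@np.array(p)+np.array(c['tvec']).ravel()
    th=np.arctan2(np.hypot(q[0],q[1]),q[2]);u=q[:2]/np.hypot(q[0],q[1])*th*c['fx'];return u+[c['cx'],c['cy']]
u,v=pr([.571,-.071,.107]).astype(int);print(u,v)
x0,y0=max(0,min(440,u-100)),max(0,min(330,v-75));print(x0,y0)
cv2.imwrite('pics/w3c.png',cv2.resize(a[y0:y0+150,x0:x0+200],None,fx=4,fy=4,interpolation=cv2.INTER_CUBIC))
"
```

```text
position: [0.5558, -0.1525, 0.2059]
ft_force: [0.6, 0.2, 1.2]
position: [0.5346, -0.0849, 0.2003]
ft_force: [0.3, -0.9, -0.3]
t 7.32 pos [ 0.5348 -0.0859  0.2001] head -11.55 F [ 1.3  0.4 -0.5] SHIFT [0.0816 0.8333 0.1252] TURN 0.0274 n 8.120534820737442
277 204
177 129
```

View pics/w3c.png

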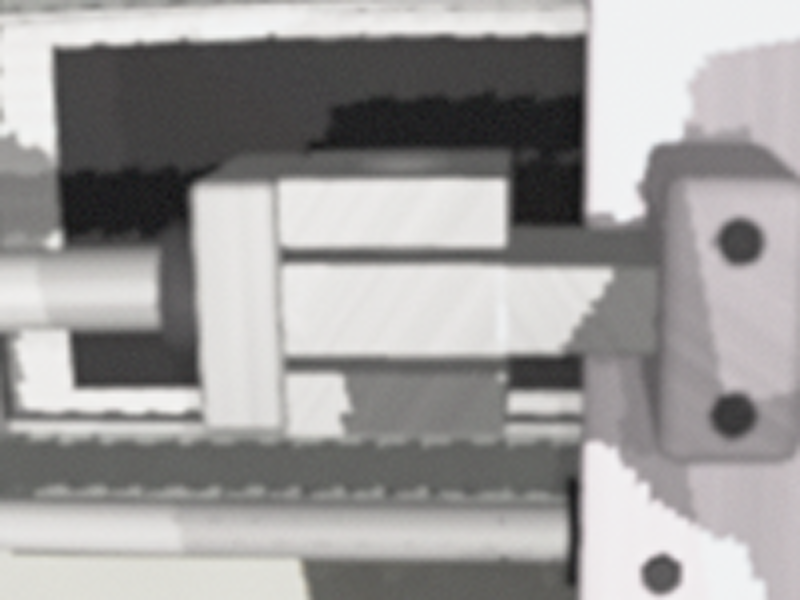

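Run:
```python
from h import *
import pickle
c,t=pickle.load(open('c3.pkl','rb'))
W=lambda u,v:onz(c,177+u/4,129+v/4,.107,'wrist')
A,B,C,D=W(278,178),W(509,178),W(505,437),W(284,437)
print(np.array([A,B,C,D]).round(4),[np.linalg.norm(x-y).round(4) for x,y in((A,B),(B,C),(C,D),(D,A))])
e=(A+B+C+D)/4;print('eye',e)
for x,y in((A,B),(D,C)): print(np.degrees(np.arctan2(*(x-y)[1::-1])))
x,y=W(283,264),W(604,264);print(np.degrees(np.arctan2(*(x-y)[1::-1])))
x,y=W(280,178),W(283,437);print(np.degrees(np.arctan2(*(x-y)[1::-1])))
x,y=W(509,178),W(505,437);print(np.degrees(np.arctan2(*(x-y)[1::-1])))
```

```text
[[ 0.5936 -0.0572  0.107 ]
 [ 0.5862 -0.0909  0.107 ]
 [ 0.5469 -0.0819  0.107 ]
 [ 0.5539 -0.048   0.107 ]] [np.float64(0.0345), np.float64(0.0404), np.float64(0.0346), np.float64(0.0408)]
eye [ 0.57014974 -0.06949336  0.107     ]
77.67115886679619
78.34964683329785
78.0545589458436
-13.66103726370627
-12.854855756370682
```

```bash
python3 -m crank '[[0.01,0.08,0,0],[0.02,0.17,0,0],[0.03,0.26,0,0],[0.03,0.35,0,0.01],[0.03,0.42,0,0.0274]]' 0 80 >/dev/null
python3 -m crank '[[0.01,0.08,0.0,0],[0.03,0.17,0.03,0],[0.03,0.26,0.08,0],[0.03,0.35,0.12,0],[0.03,0.41,0.125,0]]'  >/dev/null
python3 -m crank '[[0,0,0,0],[0,0,0,0]]' 
python3 -c "
from h import *
import pickle
c=cam('wrist','w4.png');pickle.dump(c,open('c4.pkl','wb'))
plan(.487,-.4155,.08,-13.2)
a=cv2.imread('pics/w4.png')
cv2.imwrite('pics/w4c.png',cv2.resize(a[100:400,220:440],None,fx=2,fy=2,interpolation=cv2.INTER_CUBIC))
"
```

```text
clock: 8.32
position: [0.4862, -0.4164, 0.1495]
ee_rot: [0.993, -0.116, -0.001, -0.0]
ft_force: [0.2, 0.2, -0.0]
grip_width: 0.501
grasp_force: 0.0
t 8.37 pos [ 0.4875 -0.4146  0.15  ] head -13.17 F [ 0.5 -0.5  1.1] SHIFT [-0.0007  0.0025  0.1751] TURN 0.0005 n 1.6797775727490643
```

View pics/w4c.png

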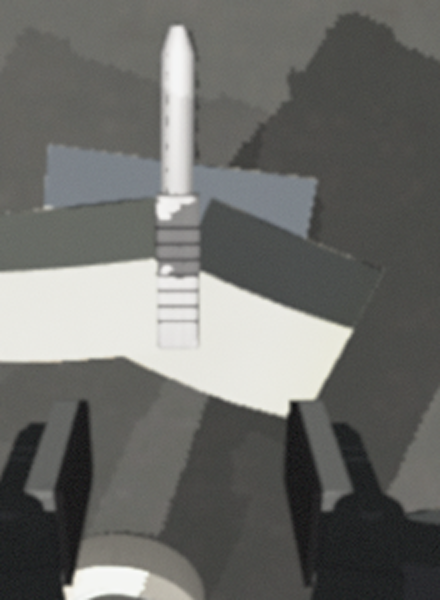

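Run:
```python
from h import *
import pickle
c=pickle.load(open('c4.pkl','rb'))
W=lambda u,v,z:onz(c,220+u/2,100+v/2,z,'wrist')
n,s,e=W(177,27,.008),W(178,196,.016),W(178.5,347,.016)
print(n,s,e,np.linalg.norm(s-e),np.linalg.norm(n-s),np.degrees(np.arctan2(*(n-e)[1::-1])))
u=(n-e);u[2]=0;u/=np.linalg.norm(u)
g=(s+e)/2-0.003*u;print(g);plan(g[0],g[1],.0195,np.degrees(np.arctan2(u[1],u[0])))
```

```text
[ 0.57198385 -0.43286602  0.008     ] [ 0.51376492 -0.41936779  0.016     ] [ 0.45691701 -0.40583071  0.016     ] 0.05843746389748026 0.060296322018473576 -13.222004439240546
[ 0.48242049 -0.41191308  0.016     ]
t 8.37 pos [ 0.4875 -0.4146  0.15  ] head -13.17 F [ 0.5 -0.5  1.1] SHIFT [-0.0139 -0.0036  0.3264] TURN 0.0008 n 3.133495894520671
```

```bash
python3 -m crank '[[-0.012,-0.004,0.08,0],[-0.012,-0.004,0.16,0],[-0.012,-0.004,0.24,0],[-0.012,-0.004,0.29,0],[-0.012,-0.004,0.31,0]]' >/dev/null
python3 -m crank '[[0,0,0.01,0],[0,0,0.012,0],[0,0,0.012,0],[0,0,0.012,0]]' |egrep 'pos|ft_|gr'
python3 -m crank '[[0,0,0,0],[0,0,0,0],[0,0,0,0],[0,0,0,0],[0,0,0,0]]' -1 80 |egrep 'pos|ft_|gr'
python3 -m crank '[[0,0,0,0],[0,0,0,0],[0,0,0,0]]' -1 80 |egrep 'pos|ft_|gr|rot'
python3 -m crank '[[0,0,-0.04,0],[0,0,-0.12,0],[0,0,-0.2,0],[0,0,-0.28,0],[0,0,-0.3,0]]'  |egrep 'pos|ft_|gr|rot'
python3 -c "
from h import *
import pickle
c=cam('wrist','w5.png');s=cam('scene','s5.png');pickle.dump((c,s),open('c5.pkl','wb'));plan(.5,-.3,.15,-11.6)
a=cv2.imread('pics/w5.png')[180:420,210:430]
b=cv2.imread('pics/s5.png')[130:310,200:365]
cv2.imwrite('pics/w5c.png',np.hstack([cv2.resize(a,(440,480),interpolation=2),cv2.resize(b,(440*10//11-50,480*350//382//1*382//350),interpolation=2)])[:,:800])
"
```

```text
position: [0.4843, -0.4124, 0.0233]
ft_force: [0.3, 1.2, -0.3]
grip_width: 0.499
grasp_force: 0.0
position: [0.4836, -0.4123, 0.0228]
ft_force: [-1.5, 0.5, 5.7]
grip_width: 0.156
grasp_force: 79.9
position: [0.4836, -0.4124, 0.0228]
ee_rot: [0.993, -0.114, 0.001, 0.001]
ft_force: [-1.3, 1.2, 7.0]
grip_width: 0.159
grasp_force: 79.9
position: [0.485, -0.4133, 0.1475]
ee_rot: [0.993, -0.114, 0.003, 0.002]
ft_force: [0.4, 0.2, -0.6]
grip_width: 0.159
grasp_force: 79.0
t 10.3 pos [ 0.4841 -0.4127  0.1439] head -13.13 F [ 0.  -0.3 -2.2] SHIFT [-0.0252 -0.2833 -0.0159] TURN -0.0255 n 2.7328092644021864Traceback (most recent call last):
  File "<string>", line 7, in <module>
    cv2.imwrite('pics/w5c.png',np.hstack([cv2.resize(a,(440,480),interpolation=2),cv2.resize(b,(440*10//11-50,480*350//382//1*382//350),interpolation=2)])[:,:800])
                               ~~~~~~~~~^^^^^^^^^^^^^^^^^^^^^^^^^^^^^^^^^^^^^^^^^^^^^^^^^^^^^^^^^^^^^^^^^^^^^^^^^^^^^^^^^^^^^^^^^^^^^^^^^^^^^^^^^^^^^^^^^^
    return _nx.concatenate(arrs, 1, dtype=dtype, casting=casting)
           ~~~~~~~~~~~~~~~^^^^^^^^^^^^^^^^^^^^^^^^^^^^^^^^^^^^^^^
ValueError: all the input array dimensions except for the concatenation axis must match exactly, but along dimension 0, the array at index 0 has size 480 and the array at index 1 has size 479
```

```bash
python3 -m crank '[[-0.03,-0.08,0,0],[-0.06,-0.16,0,0],[-0.09,-0.24,0,0],[-0.12,-0.32,0,0],[-0.15,-0.4,0,-0.0255]]'  >/dev/null
python3 -m crank '[[0,0,0,0],[0,0,0,0]]' >/dev/null
python3 -c "
from h import *
plan(.4369,-.0422,.16,-11.6);print(readout.get_obs()['joint_pos'].round(2))"
```

```text
t 10.88 pos [ 0.4603 -0.2401  0.14  ] head -11.39 F [-0.3 -1.3 -1.2] SHIFT [-0.1552 -0.4736 -0.0494] TURN 0.0035 n 4.80398861923584
[ 0.63  0.21 -0.27  1.86  0.06  1.09 -1.43]
```

```bash
python3 -m crank '[[-0.03,-0.08,-0.01,0],[-0.06,-0.16,-0.03,0],[-0.09,-0.24,-0.04,0],[-0.12,-0.31,-0.05,0],[-0.14,-0.37,-0.05,0.0035]]'  |egrep 'pos|ft_|gr'
python3 -m crank '[[-0.01,-0.06,0,0],[-0.015,-0.1,0,0],[-0.015,-0.1,0,0],[-0.015,-0.1,0,0]]' |egrep 'pos|ft_|gr'
python3 -c "
from h import *
import pickle
plan(.4369,-.0422,.105,-11.6);print(readout.get_obs()['joint_pos'].round(2))
c=cam('wrist','w6.png');s=cam('scene','s6.png');pickle.dump((c,s),open('c6.pkl','wb'))
a=cv2.imread('pics/w6.png')[100:340,160:460]
b=cv2.imread('pics/s6.png')[20:300,200:500]
cv2.imwrite('pics/w6c.png',np.hstack([cv2.resize(a,(500,400),interpolation=2),cv2.resize(b,(300,400),interpolation=2)]))
"
```

```text
position: [0.4352, -0.0851, 0.1611]
ft_force: [0.8, -0.2, -1.3]
grip_width: 0.157
grasp_force: 79.0
position: [0.438, -0.0461, 0.1607]
ft_force: [-0.3, -0.6, -2.1]
grip_width: 0.157
grasp_force: 79.0
t 11.63 pos [ 0.438  -0.0461  0.1607] head -11.78 F [-0.3 -0.6 -2.1] SHIFT [-0.0046 -0.009   0.1391] TURN -0.003 n 1.3382021988675719
[ 0.44  0.02 -0.44  2.01  0.01  1.11 -1.78]
```

View pics/w6c.png

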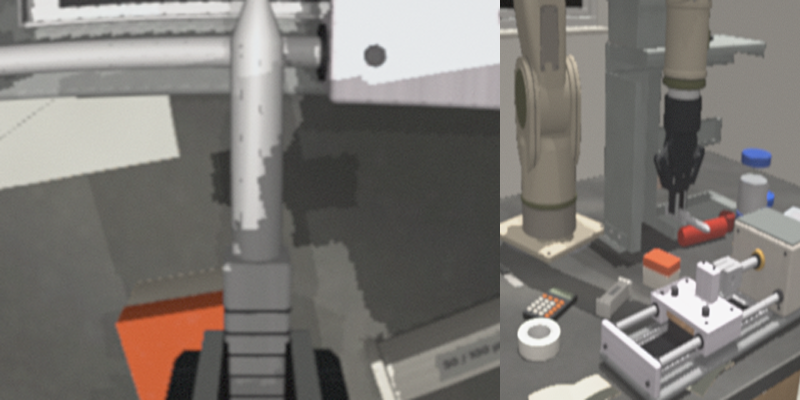

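Run:
```python
from h import *
import pickle
c,s=pickle.load(open('c6.pkl','rb'))
o=readout.get_obs();M=R.from_quat(o['ee_rot']).as_matrix();p=o['position']
W=lambda u,v,z:onz(c,160+u*.6,100+v*.6,z,'wrist')
z=p[2]-.0148
for u,v,zz in((258,0,z),(256.5,100,z+.006),(255.5,200,z+.006),(257,263,z+.008),(258,330,z+.008)):
    q=W(u,v,zz);print((M.T@(q-p)*1000).round(1))
q,g=tri(ray(c,314.8,99,'wrist'),ray(s,408,181.7,'scene'));print(q,g,(M.T@(q-p)*1000).round(1))
# eye in tool frame
e=np.array([.57015,-.0695,.09]);a=np.radians(-11.6);dx=np.array([np.cos(a),np.sin(a)]);dl=np.array([np.sin(a),-np.cos(a)])
print('eye rel TCP along/lat(tooly)',(e-p)[:2]@dx*1000,(e-p)[:2]@dl*1000)
```

```text
[90.6 -1.  14.7]
[68.6 -1.3  8.7]
[46.2 -1.5  8.7]
[31.8 -1.2  6.8]
[14.5 -0.9  6.8]
[ 0.52626422 -0.06552878  0.14409065] 0.0023615300702098836 [90.2 -0.3 16.6]
eye rel TCP along/lat(tooly) 133.94626861542463 -4.710952718790669
```

```bash
python3 -m crank '[[0,-0.009,0.05,-0.003],[0,-0.009,0.1,-0.003],[0,-0.009,0.13,-0.003],[0,-0.009,0.139,-0.003],[0,-0.009,0.139,-0.003]]'  >/dev/null
python3 -m crank '[[0,0,0,0],[0,0,0,0]]' |egrep 'pos|ft_'
python3 - <<'E'
from h import *
import pickle
c=cam('wrist','w7.png');pickle.dump(c,open('c7.pkl','wb'))
plan(.4369,-.0422,.105,-11.6)
o=readout.get_obs();p=o['position']
e=np.array([.57015,-.0695,.09]);a=np.radians(-11.6);dx=np.array([np.cos(a),np.sin(a)]);dl=np.array([np.sin(a),-np.cos(a)])
print('eye rel TCP along/lat(tooly)',(e-p)[:2]@dx*1000,(e-p)[:2]@dl*1000)
a=cv2.imread('pics/w7.png')[30:230,215:415]
cv2.imwrite('pics/w7c.png',cv2.resize(a,(600,600),interpolation=2))
E
```

```text
position: [0.4395, -0.0427, 0.1067]
ft_force: [-0.1, 0.3, -1.0]
t 12.37 pos [ 0.4396 -0.0426  0.1068] head -11.65 F [ 0.2 -1.  -1. ] SHIFT [-0.0068  0.0003  0.0044] TURN -0.0008 n 0.07807590788896719
eye rel TCP along/lat(tooly) 133.2844810253462 0.05969168735333819
```

View pics/w7c.png

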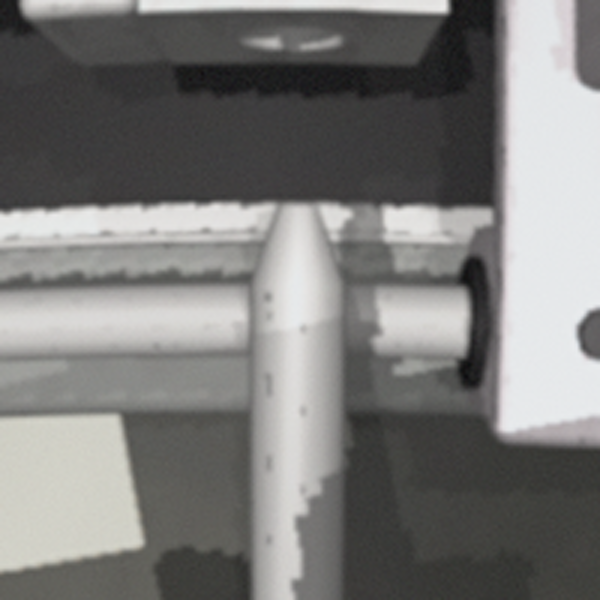

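Run:
```python
from h import *
import pickle
c=pickle.load(open('c7.pkl','rb'))
o=readout.get_obs();M=R.from_quat(o['ee_rot']).as_matrix();p=o['position'];z=p[2]-.0148
print(p)
W=lambda u,v,z:(M.T@(onz(c,215+u/3,30+v/3,z,'wrist')-p)*1000).round(1)
print('cheek',W(137,10,.107),W(448,13,.107),W(78,65,.073),W(415,65,.073))
print('hole',W(293,39,.09))
print('pin',W(297,204,z),W(297.5,330,z+.006),W(297.5,500,z+.006))
```

```text
[ 0.43959982 -0.04264096  0.10676536]
cheek [ 1.135e+02 -1.760e+01 -1.000e-01] [ 1.131e+02  1.660e+01 -1.000e-01] [113.8 -30.7  33.9] [113.   16.5  33.9]
hole [113.1  -0.4  16.9]
pin [91.6  0.1 14.9] [76.1  0.1  8.9] [55.2  0.1  8.9]
```

```bash
python3 -m crank '[[0,-0.0012,0.005,0],[0.02,-0.0012,0.005,0],[0.04,-0.0012,0.005,0],[0.05,-0.0012,0.005,0],[0.05,-0.0012,0.005,0]]' |egrep 'pos|ft_|rot'
python3 -m crank '[[0.01,0,0,0],[0.02,0,0,0],[0.025,0,0,0],[0.025,0,0,0]]' |egrep 'pos|ft_'
python3 -m crank '[[0.005,0,0,0],[0.01,0,0,0],[0.015,0,0,0],[0.015,0,0,0]]' |egrep 'pos|ft_'
```

```text
position: [0.4599, -0.046, 0.104]
ee_rot: [0.995, -0.101, 0.0, -0.0]
ft_force: [0.1, 0.0, -1.3]
position: [0.4689, -0.0479, 0.1039]
ft_force: [-0.6, -0.3, -1.5]
position: [0.4747, -0.0491, 0.104]
ft_force: [0.8, 0.6, -1.2]
```

```bash
python3 -m crank '[[0.01,0,-0.001,0],[0.02,0,-0.001,0],[0.03,0,-0.001,0],[0.03,0,-0.001,0]]' |egrep 'pos|ft_'
python3 -m crank '[[0.01,0,0,0],[0.02,0,0,0],[0.03,0,0,0],[0.03,0,0,0]]' |egrep 'pos|ft_'
python3 -m crank '[[0.01,0,0,0],[0.02,0,0,0],[0.03,0,0,0],[0.03,0,0,0]]' |egrep 'pos|ft_|torq|gr'
```

```text
position: [0.487, -0.0517, 0.1044]
ft_force: [-0.6, 0.4, -1.5]
position: [0.4986, -0.0541, 0.1043]
ft_force: [0.2, 0.1, -1.1]
position: [0.5104, -0.0565, 0.1044]
ft_force: [0.1, -0.4, -1.7]
grip_width: 0.157
grasp_force: 79.1
```

```bash
python3 -m crank '[[0.005,0,0,0],[0.01,0,0,0],[0.015,0,0,0],[0.015,0,0,0]]' |egrep 'pos|ft_'
python3 -m crank '[[0.003,0,0,0],[0.006,0,0,0],[0.006,0,0,0]]' |egrep 'pos|ft_'
python3 -m crank '[[0.0025,0,0,0],[0.004,0,0,0],[0.004,0,0,0]]' |egrep 'pos|ft_|gr'
```

```text
position: [0.5158, -0.0576, 0.1043]
ft_force: [0.1, -0.3, -1.2]
position: [0.518, -0.0581, 0.1044]
ft_force: [-0.0, 0.1, -1.6]
position: [0.5195, -0.0584, 0.1043]
ft_force: [0.0, 0.3, -1.7]
grip_width: 0.157
grasp_force: 79.1
```

```bash
python3 -m crank '[[0.002,0,0,0],[0.003,0,0,0],[0.003,0,0,0]]' |egrep 'pos|ft_'
python3 -m crank '[[0.002,0,0,0],[0.003,0,0,0],[0.003,0,0,0]]' |egrep 'pos|ft_|gr'
```

```text
position: [0.52, -0.0585, 0.1041]
ft_force: [-3.3, 1.4, -0.9]
position: [0.5201, -0.0585, 0.1038]
ft_force: [-8.3, 1.8, 2.8]
grip_width: 0.155
grasp_force: 79.5
```

```bash
python3 -m crank '[[0.002,0,0,0],[0.003,0,0,0],[0.003,0,0,0]]' |egrep 'pos|ft_|gr'
python3 -m crank '[[0,0,0,0],[0,0,0,0],[0,0,0,0],[0,0,0,0],[0,0,0,0]]' -0.2 |egrep 'pos|ft_|gr'
python3 -m crank '[[0,0,-0.03,0],[0,0,-0.1,0],[0,0,-0.18,0],[0,0,-0.27,0],[0,0,-0.3,0]]' |egrep 'pos|ft_|gr'
python3 -m crank '[[-0.08,0,0,0],[-0.16,0,0,0],[-0.16,0,0,0],[-0.16,0,0,0]]' |egrep 'pos|ft_|gr'
python3 -c "
from h import *
import pickle
c=cam('wrist','w8.png');s=cam('scene','s8.png');t=cam('top','t8.png');pickle.dump((c,s,t),open('c8.pkl','wb'))
a=cv2.imread('pics/w8.png')[60:360,150:480]
b=cv2.imread('pics/s8.png')[160:310,295:525]
d=cv2.imread('pics/t8.png')[120:310,130:470]
r=np.vstack([cv2.resize(b,(385,270),interpolation=2),cv2.resize(d,(385,250),interpolation=2)])
cv2.imwrite('pics/w8c.png',np.hstack([cv2.resize(a,(415,520),interpolation=2),r]))
"
```

```text
position: [0.5202, -0.0585, 0.1035]
ft_force: [-15.2, 2.6, 5.8]
grip_width: 0.155
grasp_force: 80.0
position: [0.5233, -0.0592, 0.1045]
ft_force: [0.4, -0.5, 0.6]
grip_width: 0.402
grasp_force: 0.0
position: [0.5248, -0.0589, 0.2305]
ft_force: [0.8, -0.5, 0.8]
grip_width: 0.398
grasp_force: 0.0
position: [0.4595, -0.0461, 0.2254]
ft_force: [0.5, -0.2, 0.6]
grip_width: 0.398
grasp_force: 0.0
```

View pics/w8c.png

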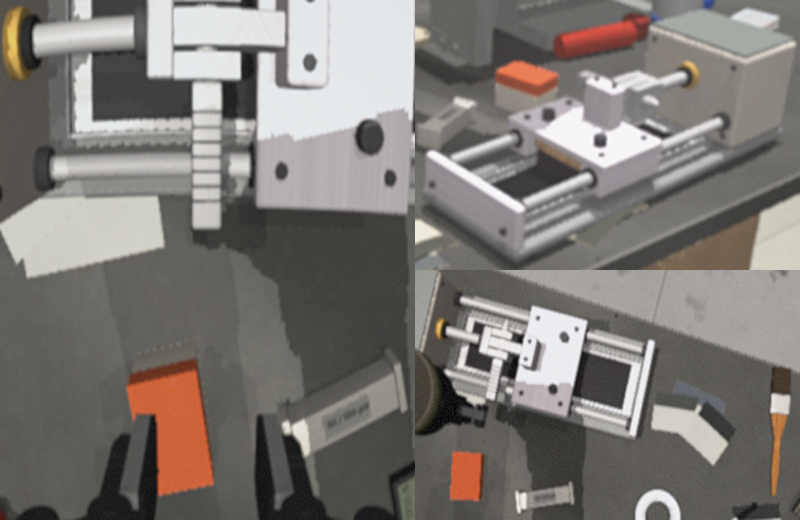

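The picture shows the pin through the fork, its shoulder flush at about (205,82) and its nose out on the far side. The other objects haven't moved and the gripper is clear.

```bash
python3 -m crank '[[0,0,0,0],[0,0,0,0]]' |grep ft_; python3 -c "
from workcell import manip
print(manip.hand_in())"
```

```text
ft_force: [-0.1, 0.3, -0.8]
the job is handed in; nothing more can be done
None
```

The job is handed in: the carriage is pushed up until its tongue bottoms in the fork, the pin is through all three eyes with its shoulder against the fork, and the gripper is clear with the other objects not touched.

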